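# Weigh the red-capped sample from the carousel

## Robot

A 6-joint arm with a two-finger parallel gripper is mounted at the origin on a cart in front of the work surface, level with it; the furniture and walls round the work are solid. World frame = base frame: x ahead of the robot, y to its left, z up, the work surface at z = 0. Lengths are in m, angles in degrees, forces in N, time in s.
With the tool pointing down it reaches from about 0.35 to 0.875 m from the base axis. Payload 4.2 kg.
Tool frame: the origin (TCP) lies at the very end of the fingers, on their centre line; the grasp point (between the pads) lies 19 mm behind it; z points along the fingers, y is the line along which they close (so a half turn about z gives the same grasp; the last joint's range is limited). The gripper opens to 87 mm and grips with 3 to 60 N. Pads are 19 mm wide; open, the fingers measure 117 mm over their backs; the gripper's body (75 mm by 190 mm) begins 51 mm behind the grasp point.
Start: joints at [85.405, 22.042, 0.453, 0, -68.411, -14.817], TCP at [0.208, 0.589, 0.223] pointing down, gripper open.
Joint ranges: [-179.83, 179.83], [-69.29, 118.12], [-61.27, 80.66], [-181.25, 117.63], [-171.15, -9.14], [-177.46, 177.46]. Speed limits (degrees/s): [159.86, 159.86, 180, 180, 180, 180].

## Interface

Orientations are given as a 3x3 rotation matrix whose columns are the frame's x, y, z axes.
In Python, from plant import manip gives the robot as it stands. Calls block until the motion is done:
- manip.move_ptp(position, orientation): joint-space move of the TCP to a pose.
- manip.move_linear(position, ori=None, feed=0.15): straight line of the TCP; ori=None keeps the orientation; feed is the mean speed in m/s.
- manip.set_joints(angles): joint-space move.
- manip.gripper_to(opening, force=None): finger opening in m; force is the grip in N (None keeps the last); returns when the fingers have stopped.
- manip.wait(seconds).
- manip.inverse_kinematics(position, orientation): joint angles nearest the present ones, or None.
- manip.sense(): the state.
- manip.grab_frame(name): name is "side" or "top"; returns the picture (400x640x3 uint8, red, green, blue); there is no depth.
- manip.get_calibration(name): a dict with "fx", "fy", "cx", "cy" (pixels), "view" (4x4, takes a point from world to camera coordinates). Camera axes: x right, y up, looking along -z (the intrinsics and any distortion apply to the point x, -y, -z); pixel columns grow to the right and rows downward; lengths in m; the calibration is good to about 2 mm. A picture is of the moment at which its call begins. get_calibration takes no time and is no camera call.
A pose or a line that the arm cannot do raises manip.Unreachable and nothing moves.
- manip.hand_in(): hands the job in; it is judged then, once.
The state is a dict: "t": time; "joints": joint angles; "qd": joint speeds; "joint_torque": joint torques, N m; "ee_pos": TCP position; "eef_rot": TCP orientation; "contact_force": force on the tool from outside, world axes, zero at the start; "wrist_torque": the same for the moment, N m; "width": finger opening in m; "finger_force": force on a finger pad.
Only numpy, scipy, OpenCV 4.12 (cv2) and the standard library are available. Lean on these libraries where they do the work, as an engineer would, in place of code of your own. Each camera call takes 0.05 s, during which the arm holds its last target. There are 200 camera calls.

## Task

Turn the sample carousel by the knob on top, steadily so that no jar tips, until the red-capped jar stands squarely at the red mark in the middle of the open front, then lift that jar out and stand it upright on the middle of the balance pan, setting it down rather than dropping it, and let go. Leave the other three jars standing in their pockets, and do not push the brass weight or the grease tin away.

Things in the scene. Friction and masses are not known exactly. Their poses are not given: they have to be found in the camera images.
- carousel_base: Fixed base of the sample carousel: grey square plate 340 x 340 mm, top 14 mm above the bench. Origin: centre of its underside, on the carousel's upright axis. Its -x axis points out of the open front (roughly to the robot), and a red mark on the plate's front edge lies on it.
- cover_edge (a point): Middle of the front edge of the clear flat cover, 47 mm in front of the carousel's axis, at mid-thickness. The cover (340 mm wide, underside 140 mm and top 144 mm above the bench, fixed, on four thin posts at its corners) roofs everything from here back, so a jar can be lifted out only at the open front.
- carousel (a joint): Turn of the white disc (rad), 0 at the start, growing counter-clockwise seen from above; free both ways, light friction (0.12 N m) keeps it where it is left. Disc: 304 mm across, top 27 mm above the bench; four pockets 90 degrees apart, centres 115 mm from the axis, each a ring 24 mm high, 62 mm wide inside, 71 mm outside.
- knob_grip (a point): Middle of the black bar knob that turns the disc, on the carousel's axis, 177 mm above the bench (over the cover). The bar is 70 mm long along this point's x, 18 mm thick along its y; it reaches 19 mm above and 21 mm below this point; under it a skirt 60 mm across. It turns with the disc; two pockets lie along the bar, two across.
- red_jar_center (a point): Screw-cap jar with red cap, 54 mm across, 80 mm tall (cap 46 mm across, the top 20 mm; 0.11 to 0.2 kg), loose, standing in a carousel pocket; this point: on its axis, 40 mm above its underside (half-way up); z is its upright axis. This is the jar to weigh. It never starts at the open front; it has up to 4 mm of play in its pocket.
- black_jar_center (a point): Screw-cap jar with black cap, 54 mm across, 80 mm tall, loose, standing in a carousel pocket; this point: on its axis, 40 mm above its underside (half-way up); z is its upright axis.
- yellow_jar_center (a point): Screw-cap jar with yellow cap, 56 mm across, 90 mm tall, loose, standing in a carousel pocket; this point: on its axis, 45 mm above its underside (half-way up); z is its upright axis.
- white_jar_center (a point): Screw-cap jar with white cap, 60 mm across, 100 mm tall (all white), loose, standing in a carousel pocket; this point: on its axis, 50 mm above its underside (half-way up); z is its upright axis. It starts nearest the open front.
- pan_top (a point): Centre of the top face of the balance's round steel pan, 120 mm across, 66 mm above the bench, fixed. The balance is a flat white fixed box 220 x 170 mm, 48 mm tall, with a display on its side towards the robot; the pan is the highest part.
- brass_center (a point): Centre (21 mm up) of a loose brass weight, 32 mm across, 42 mm tall, standing on the bench.
- tin_center (a point): Centre (16 mm up) of a loose flat grease tin with a blue lid, 64 mm across, 33 mm tall, standing on the bench.
There are look-alikes about, which are no part of the job. Leave any purple look-alike of the part that bears yellow_jar_center alone.

How it is judged:
By the outcome, as a careful person would: the job done as asked, in the order asked, and still so for the second after the job is handed in, with the robot touching nothing.
It also fails if it takes over 67 s, if anything falls off the work surface, if the arm or the gripper's body presses on something with over 40 N, if the wrist force passes 120 N, or if a joint passes its speed limit or range.

## Working session

There is one attempt and no reset: what is moved stays moved. The work goes in short steps, each a Python script; the robot and the scene stay as the last script left them, time stands still between calls to the robot, and variables do not carry over. Pictures are saved under pics/ and viewed, at most 10 in all, crops included, and the job is handed in when it is done.

```bash
mkdir -p pics; ls
python3 - <<'E'
from plant import manip
import cv2
for n in("side","top"):
    cv2.imwrite(f"pics/{n}0.png",manip.grab_frame(n)[:,:,::-1]); print(n,manip.get_calibration(n))
print(manip.sense())
E
```

```text
pics
side {'fx': 440.3936027033451, 'fy': 440.3936027033451, 'cx': 312.97302579427134, 'cy': 201.84942462035218, 'view': array([[ 0.84388782, -0.53597996,  0.02405903, -0.44366652],
       [ 0.28046716,  0.47892872,  0.83184461, -0.28536852],
       [-0.45737459, -0.69523576,  0.55448689, -0.8043554 ],
       [ 0.        ,  0.        ,  0.        ,  1.        ]])}
top {'fx': 449.432173746992, 'fy': 449.432173746992, 'cx': 323.61950271350963, 'cy': 200.24425268286976, 'view': array([[ 0.01869596, -0.9997988 ,  0.00726805,  0.03529337],
       [ 0.98272177,  0.01971448,  0.18403604, -0.54072031],
       [-0.1841423 ,  0.00370174,  0.98289262, -1.38074235],
       [ 0.        ,  0.        ,  0.        ,  1.        ]])}
{'t': 0.1, 'joints': array([ 8.54070628e+01,  2.20868403e+01,  3.88038417e-01, -2.50921686e-02,
       -6.84105625e+01, -1.48163772e+01]), 'qd': array([-0.06249098, -0.00276436,  0.23966986,  0.06258829,  0.03309636,
        0.13623887]), 'joint_torque': array([ 7.24269994e-04, -3.91689956e+01,  1.87935090e+01,  4.23187137e+00,
        1.34329568e-02, -7.60424359e-05]), 'ee_pos': array([0.2075051, 0.5889846, 0.2215674]), 'eef_rot': array([[ 9.43114982e-01, -3.32466265e-01, -5.58753154e-04],
       [-3.32466721e-01, -9.43113133e-01, -1.86999675e-03],
       [ 9.47433967e-05,  1.94938878e-03, -9.99998095e-01]]), 'contact_force': array([0.59093077, 0.30932113, 0.84016694]), 'wrist_torque': array([ 0.04754822,  0.06548804, -0.02487096]), 'finger_force': 0.0, 'width': 0.08657623219382639}
```

View pics/top0.png

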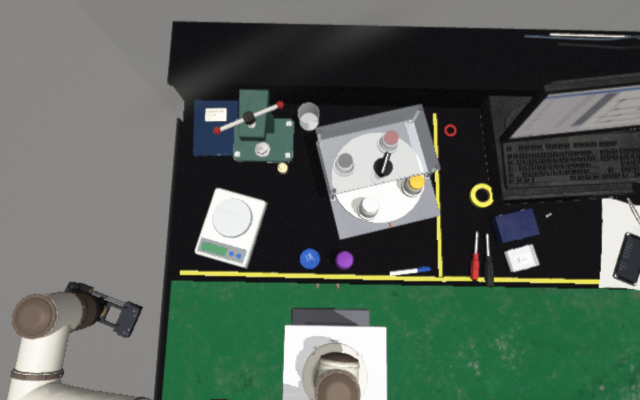

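View pics/side0.png

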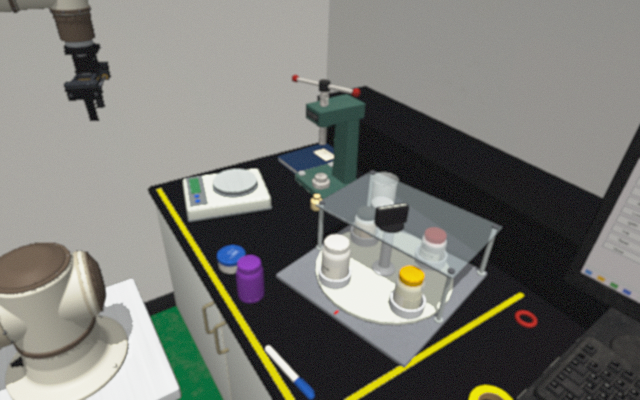

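The top view shows the carousel near (380,172), white jar at (369,205), yellow (414,184), red (391,140), black (345,163), knob (385,163), pan (232,217). The side view agrees. I'll enlarge these next.

Run:
```python
import cv2
a=cv2.imread("pics/top0.png"); b=cv2.imread("pics/side0.png")
cv2.imwrite("pics/c1.png",cv2.resize(a[95:245,300:450],(600,600),interpolation=cv2.INTER_CUBIC))
cv2.imwrite("pics/c2.png",cv2.resize(b[160:370,270:510],(686,600),interpolation=cv2.INTER_CUBIC))
cv2.imwrite("pics/c3.png",cv2.resize(a[95:275,185:365],(600,600),interpolation=cv2.INTER_CUBIC))
```

```text
(no output)
```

View pics/c1.png

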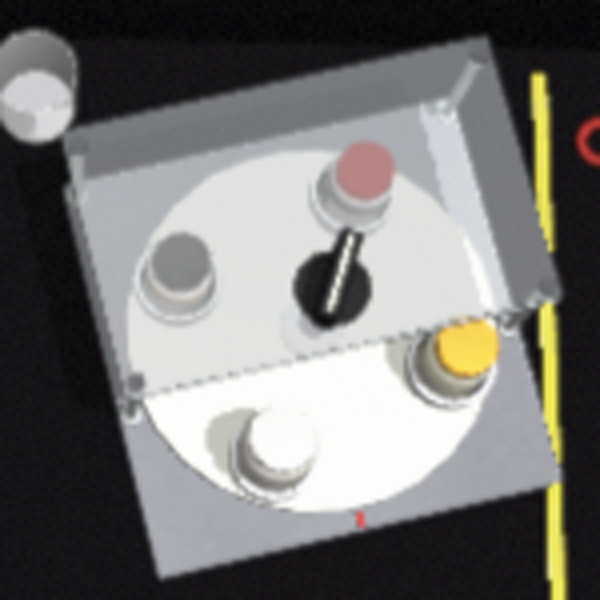

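View pics/c2.png

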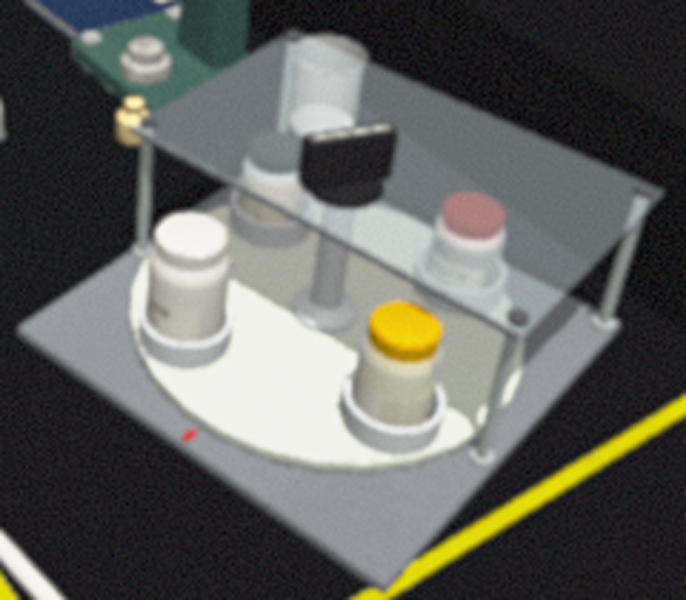

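View pics/c3.png

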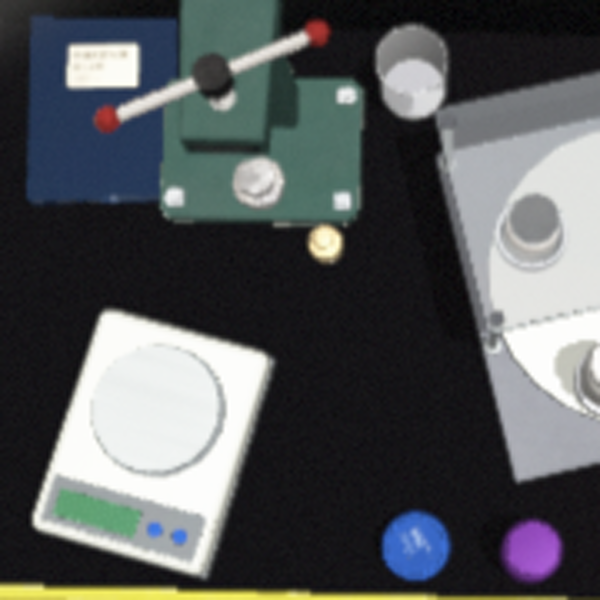

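c1: knob top bar runs (354,232)–(328,313), caps are white (285,433), yellow (468,347), red (364,169), black (180,262), and the mark is (361,520). c3: pan centre is (157,409). c2: bar top runs (302,158)–(393,128). Brass weight (325,243) and tin (416,545) are in c3.

```bash
cat > h.py <<'E'
from plant import manip
import numpy as np
def ray(n,px,z):
    c=manip.get_calibration(n);R=c["view"][:3,:3];t=c["view"][:3,3]
    o=-R.T@t;d=R.T@np.array([(px[0]-c["cx"])/c["fx"],-(px[1]-c["cy"])/c["fy"],-1])
    return (o+d*(z-o[2])/d[2])[:2]
def crop(u,s,o): return [(u[0]+.5)/s-.5+o[0],(u[1]+.5)/s-.5+o[1]]
E
python3 - <<'E'
from h import *
np.set_printoptions(precision=4,suppress=True)
c1=lambda u,z:ray("top",crop(u,4,(300,95)),z)
c2=lambda u,z:ray("side",crop(u,2.858,(270,160)),z)
c3=lambda u,z:ray("top",crop(u,600/180,(185,95)),z)
J=dict(white=((285,433),.127),yellow=((468,347),.117),red=((364,169),.107),black=((180,262),.107))
P={k:c1(*v) for k,v in J.items()}
S=dict(white=c2((191,236),.127),yellow=c2((406,322),.117),red=c2((473,215),.107),black=c2((277,153),.107))
for k in P: print(k,P[k],S[k])
A=np.mean(list(P.values()),0); print("axis jars",A, np.mean(list(S.values()),0))
for k in P: d=P[k]-A; print(k,np.hypot(*d),np.degrees(np.arctan2(d[1],d[0])))
m=c1((361,520),.014);ms=c2((190,435),.014);print("mark",m,ms)
fl=c1((160,578),.014);fr=c1((560,480),.014);print("front corners",fl,fr,(fl+fr)/2,np.hypot(*(fl-fr)))
fls=c2((18,328),.014);frs=c2((386,588),.014);print(fls,frs,(fls+frs)/2,np.hypot(*(fls-frs)))
for nm,(a,b) in dict(t=(c1((354,232),.196),c1((328,313),.196)),s=(c2((302,158),.196),c2((393,128),.196))).items():
    print("knob",nm,a,b,(a+b)/2,np.hypot(*(a-b)),np.degrees(np.arctan2(*(a-b)[::-1])))
e=[c1((132,400),.142),c1((548,297),.142)];print("cover edge",e)
print("pan",c3((157,409),.066),ray("side",(236,182),.066),"brass",c3((326,240),.042),"tin",c3((416,543),.033),"purple",c3((532,550),.09))
E
```

```text
white [ 0.5203 -0.0962] [ 0.516  -0.0995]
yellow [ 0.5919 -0.2375] [ 0.5955 -0.2388]
red [ 0.736  -0.1607] [ 0.7316 -0.1692]
black [ 0.6574 -0.0169] [ 0.653  -0.0276]
axis jars [ 0.6264 -0.1278] [ 0.624  -0.1338]
white 0.11066695158754976 163.411880496556
yellow 0.11498075999903543 -107.4768517446732
red 0.11438985119358035 -16.68127527749489
black 0.11516924068504916 74.37672156384612
mark [ 0.4707 -0.1702] [ 0.4723 -0.1712]
front corners [ 0.4206 -0.0082] [ 0.5067 -0.3324] [ 0.4636 -0.1703] 0.3354850934291002
[ 0.4201 -0.0119] [ 0.5057 -0.339 ] [ 0.4629 -0.1755] 0.3380030048876166
knob t [ 0.6575 -0.139 ] [ 0.5964 -0.1197] [ 0.6269 -0.1294] 0.06409980681043978 -17.490126498371016
knob s [ 0.5783 -0.137 ] [ 0.6583 -0.1412] [ 0.6183 -0.1391] 0.08007625524519846 176.99309610400107
cover edge [array([0.5403, 0.0196]), array([ 0.6259, -0.2934])]
pan [0.4769 0.3314] [0.4752 0.3163] brass [0.6497 0.1814] tin [0.3588 0.0868] purple [ 0.3512 -0.0198]
```

```bash
cat >> h.py <<'E'
A=np.array([.6268,-.1300]); F=np.radians(-165.1)
def down(yaw):  # tool x at yaw (deg), z down
    c,s=np.cos(np.radians(yaw)),np.sin(np.radians(yaw))
    return np.array([[c,s,0],[s,-c,0],[0,0,-1.]])
def st(msg=""):
    s=manip.sense();print(msg,"t%.2f"%s["t"],np.round(s["ee_pos"],4),"F",np.round(s["contact_force"],1),"M",np.round(s["wrist_torque"],2),"w%.4f f%.1f"%(s["width"],s["finger_force"]),"j6 %.1f"%s["joints"][5],flush=True);return s
E
python3 - <<'E'
from h import *
import cv2
for n,(x0,y0,x1,y1) in dict(side=(205,163,262,200),top=(205,190,260,245)).items():
    im=cv2.imread(f"pics/{n}0.png")[y0:y1,x0:x1]; g=im.max(2)
    e=im.astype(int); print(n,np.round(g[(y1-y0)*45//100,::2]))
for yaw in(-16.8,163.2,14.9,-165.1):
    print(yaw,[np.round(manip.inverse_kinematics([*A,z],down(yaw)),1) for z in(.162,.30)])
p=A+.115*np.array([np.cos(F),np.sin(F)]);print(p)
for yaw in(14.9,-165.1,): print(yaw,manip.inverse_kinematics([*p,.056],down(yaw)),manip.inverse_kinematics([.476,.327,.1],down(yaw)))
im=cv2.imread("pics/side0.png")[150:230,170:290];cv2.imwrite("pics/c4.png",cv2.resize(im,(780,520),interpolation=cv2.INTER_CUBIC))
E
```

```text
side [242 242 242 242 234 224 223 222 223 222 220 222 222 222 222 221 221 219
 220 223 223 221 222 223 224 222 234 243 222]
top [ 33 217 252 252 243 242 242 241 241 241 241 240 241 239 239 239 239 240
 240 242 242 243 243 181 250 253 253 251]
-16.8 [array([  2.7,  26.1,  -2.2,   0. , -61.8,  70.5]), array([  2.7,  21.4,  10.4,   0. , -79. ,  70.5])]
163.2 [array([   2.7,   26.1,   -2.2,    0. ,  -61.8, -109.5]), array([   2.7,   21.4,   10.4,    0. ,  -79. , -109.5])]
14.9 [array([  2.7,  26.1,  -2.2,   0. , -61.8, 102.2]), array([  2.7,  21.4,  10.4,   0. , -79. , 102.2])]
-165.1 [array([  2.7,  26.1,  -2.2,   0. , -61.8, -77.8]), array([  2.7,  21.4,  10.4,   0. , -79. , -77.8])]
[ 0.51566675 -0.15957027]
14.9 [ 2.55269469e-02  2.43276106e+01 -2.35546068e+01  0.00000000e+00
 -4.21177826e+01  1.04874473e+02] [ 50.55205722  24.10444627 -15.65699519   0.         -50.23855854
  54.34794278]
-165.1 [ 2.55269469e-02  2.43276106e+01 -2.35546068e+01  0.00000000e+00
 -4.21177826e+01 -7.51255269e+01] [  50.55205722   24.10444627  -15.65699519    0.          -50.23855854
 -125.65205722]
```

View pics/c4.png

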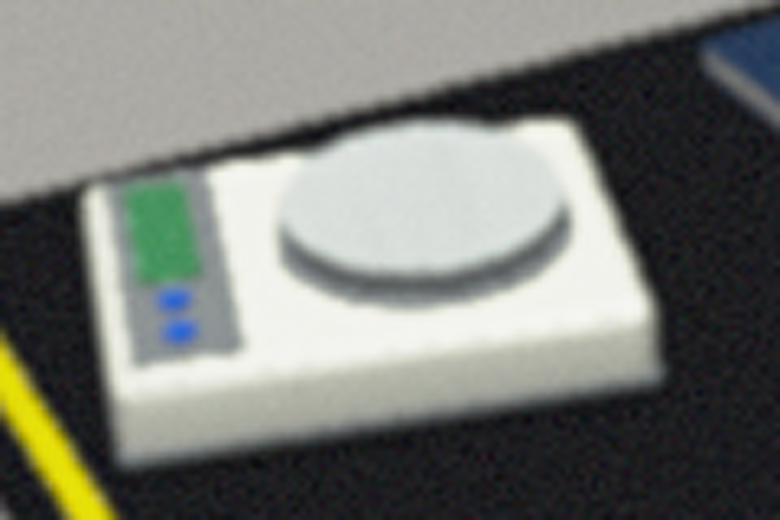

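The pan centre in c4 is (425,198), so px (235.3,180.4) in the side view. Moving to above the knob.

Run:
```python
from h import *
print(ray("side",(235.3,180.4),.066))
st()
manip.move_ptp([.36,.32,.36],down(-16.8)); st("way")
manip.move_ptp([*A,.30],down(-16.8)); s=st("above"); print(s["eef_rot"])
manip.move_linear([*A,.162],feed=.12); st("down")
manip.gripper_to(.012,force=10); s=st("grip10")
```

```text
[0.4770422  0.32510315]
 t0.10 [0.2075 0.589  0.2216] F [0.6 0.3 0.8] M [ 0.05  0.07 -0.02] w0.0866 f0.0 j6 -14.8
way t1.38 [0.3597 0.3206 0.3591] F [-0.5  0.8 -0.5] M [ 0.01  0.01 -0.01] w0.0867 f0.0 j6 12.2
above t3.28 [ 0.627  -0.1289  0.3004] F [-0.3  1.1  0.7] M [0.01 0.02 0.02] w0.0868 f0.0 j6 70.5
[[ 9.57766654e-01 -2.87545824e-01  6.60192985e-04]
 [-2.87545959e-01 -9.57766834e-01  1.16584294e-04]
 [ 5.98787618e-04 -3.01496374e-04 -9.99999775e-01]]
down t4.58 [ 0.6274 -0.13    0.163 ] F [-0.4 -1.1  0.3] M [ 0.01 -0.04  0.  ] w0.0872 f0.0 j6 70.5
grip10 t5.71 [ 0.6267 -0.1303  0.162 ] F [-0.6 -2.6 -0.3] M [-0.38  0.04  0.15] w0.0182 f10.0 j6 70.5
```

Run:
```python
from h import *
manip.gripper_to(.012,force=25); st("grip")
for dz,yaw,T in((.001,-36.8,1.3),(.003,-66.8,1.6)):
    manip.move_linear([*A,.162+dz],down(yaw),feed=(.001 if dz<.002 else .002)/T); st("rot")
```

```text
grip t5.92 [ 0.6267 -0.1303  0.162 ] F [-1.  -2.2 -0.6] M [-0.58  0.08  0.08] w0.0178 f25.0 j6 70.5
rot t6.42 [ 0.6268 -0.1299  0.162 ] F [ 2.6 -1.8 -5.8] M [-0.63 -0.77  0.02] w0.0181 f25.0 j6 50.6
rot t7.24 [ 0.6272 -0.1296  0.162 ] F [  6.5  -3.1 -14.4] M [-0.88 -1.89 -0.12] w0.0177 f25.0 j6 20.5
```

Run:
```python
from h import *
import cv2
for yaw in(-91.8,-116.8,-141.8,-165.1):
    manip.move_linear([*A,.162],down(yaw),feed=.02); st("rot")
manip.wait(.3); s=st("end"); print(s["eef_rot"][:,0])
manip.gripper_to(.05); manip.move_linear([*A,.30],feed=.2)
q=manip.sense()["joints"]; 
manip.move_ptp([.40,.12,.32],down(-130)); st("clear")
a=manip.grab_frame("top")[:,:,::-1]; b=manip.grab_frame("side")[:,:,::-1]
cv2.imwrite("pics/t1.png",a);cv2.imwrite("pics/s1.png",b)
L=cv2.resize(a[95:245,300:450],(400,400),interpolation=cv2.INTER_CUBIC);R=cv2.resize(b[160:360,290:490],(400,400),interpolation=cv2.INTER_CUBIC)
cv2.imwrite("pics/c5.png",np.hstack([L,R]))
```

```text
rot t7.83 [ 0.6277 -0.1295  0.162 ] F [ 5.1 -0.6 -6. ] M [ 0.15 -1.34 -0.01] w0.0176 f25.0 j6 -4.4
rot t8.41 [ 0.6282 -0.1296  0.162 ] F [ 6.5  0.1 -5.7] M [ 0.18 -1.76 -0.07] w0.0175 f25.0 j6 -29.5
rot t8.99 [ 0.6285 -0.1299  0.162 ] F [ 6.9 -1.7 -6.6] M [-0.17 -2.02 -0.06] w0.0176 f25.0 j6 -54.5
rot t9.55 [ 0.6287 -0.1303  0.162 ] F [ 7.7 -2.2 -7.6] M [-0.54 -2.28 -0.08] w0.0179 f25.0 j6 -77.8
end t9.85 [ 0.6287 -0.1303  0.162 ] F [ 7.2 -2.8 -7. ] M [-0.58 -2.23 -0.04] w0.0177 f25.0 j6 -77.8
[-0.96599569 -0.25852638 -0.00405299]
clear t12.80 [0.4005 0.1199 0.3198] F [-0.4  0.3  0.5] M [ 0.06 -0.09  0.02] w0.0497 f0.0 j6 -79.2
```

View pics/c5.png

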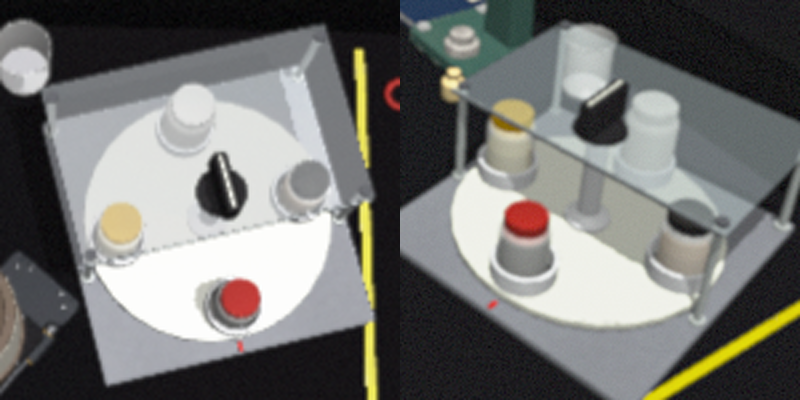

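Red jar is at the front: cap at L(240,299) and R(126,217). All other jars are standing. The mark is at L(240,346), R(91,305). Checking the angle.

Run:
```python
from h import *
np.set_printoptions(precision=4,suppress=True)
t=lambda u,z:ray("top",crop(u,400/150,(300,95)),z); s=lambda u,z:ray("side",crop(u,2,(290,160)),z)
J=dict(red=((240,299),(126,217),.107),black=((311,179),(289,217),.107),white=((193,104),(255,110),.127),yellow=((121,223),(112,115),.117))
T={k:t(v[0],v[2]) for k,v in J.items()};S={k:s(v[1],v[2]) for k,v in J.items()}
AT=sum(T.values())/4;AS=sum(S.values())/4;print(AT,AS)
for nm,P,C in(("top",T,AT),("side",S,AS)):
    for k in P:
        d=P[k]-C;print(nm,k,P[k],np.hypot(*d),np.degrees(np.arctan2(*d[::-1])))
m=[t((240,346),.014),s((91,305),.014)];print(m,[np.degrees(np.arctan2(*(x-c)[::-1])) for x,c in zip(m,(AT,AS))])
import cv2
im=cv2.imread("pics/t1.png").astype(int);M=(im[:,:,2]>110)&(im[:,:,1]<70)
n,l,stt,c=cv2.connectedComponentsWithStats(M.astype("uint8"));print(np.c_[stt[1:,4],c[1:]][stt[1:,4]>3])
im=cv2.imread("pics/s1.png").astype(int);M=(im[:,:,2]>110)&(im[:,:,1]<70)
n,l,stt,c=cv2.connectedComponentsWithStats(M.astype("uint8"));print(np.c_[stt[1:,4],c[1:]][stt[1:,4]>3])
```

```text
[ 0.6262 -0.1285] [ 0.6212 -0.1368]
top red [ 0.5129 -0.1559] 0.1165088406326793 -166.4414641605802
top black [ 0.6566 -0.2399] 0.1154364914284495 -74.73144086753663
top white [ 0.7383 -0.1001] 0.11561867273238333 14.257031167920816
top yellow [ 0.597  -0.0183] 0.11400403775386661 104.83819916930103
side red [ 0.5121 -0.1626] 0.11204163368821633 -166.69455815073692
side black [ 0.6511 -0.2458] 0.11302193839189903 -74.6324868092532
side white [ 0.7286 -0.1119] 0.11030485386347404 13.034699946697886
side yellow [ 0.5928 -0.0269] 0.11349386903484023 104.48116740600291
[array([ 0.4713, -0.1696]), array([ 0.4702, -0.1711])] [np.float64(-165.1394146963818), np.float64(-167.21205157847072)]
[[ 30.     279.9    104.0333]
 [ 75.     449.7867 129.92  ]
 [ 37.     216.5946 130.2432]
 [141.     389.4113 206.5816]
 [  4.     349.5    253.75  ]
 [158.     474.7975 266.7405]
 [  4.     352.     260.5   ]
 [  8.     347.5    266.25  ]]
[[ 16.     294.375   77.9375]
 [ 33.     355.8182  91.0909]
 [249.     248.6426 262.739 ]
 [284.     352.8169 269.4049]
 [ 85.     248.1647 275.9059]
 [203.     525.6453 318.1034]]
```

Run:
```python
from h import *
p=[.5145,-.1585]
manip.gripper_to(.086,force=20)
manip.move_ptp([*p,.24],down(-165.1)); st("above")
manip.move_linear([*p,.056],feed=.1); st("down")
manip.gripper_to(.040,force=8); st("grip8")
manip.gripper_to(.040,force=25); st("grip25")
```

```text
above t14.97 [ 0.5147 -0.1579  0.2405] F [0.5 0.5 0.6] M [ 0.04 -0.17 -0.01] w0.0857 f0.0 j6 -75.2
down t16.97 [ 0.5149 -0.1585  0.0565] F [-0.2  1.2  0.2] M [ 0.05 -0.15 -0.05] w0.0860 f0.0 j6 -75.2
grip8 t17.62 [ 0.5146 -0.1585  0.056 ] F [ 0.2 -0.8 -0.4] M [-0.08 -0.13 -0.01] w0.0532 f8.0 j6 -75.2
grip25 t17.84 [ 0.5145 -0.1585  0.056 ] F [ 0.4 -0.3 -0.4] M [-0.06 -0.18 -0.06] w0.0530 f25.0 j6 -75.2
```

Run:
```python
from h import *
import cv2
p=[.5145,-.1585]
manip.move_linear([*p,.25],feed=.1); st("lift")
manip.move_linear([.44,.08,.25],down(-135),feed=.15)
manip.move_linear([.477,.328,.20],down(-114.6),feed=.15); st("over")
manip.move_linear([.477,.328,.14],feed=.1)
manip.wait(.3); st("hover")
a=manip.grab_frame("top")[:,:,::-1]; b=manip.grab_frame("side")[:,:,::-1]
cv2.imwrite("pics/t2.png",a);cv2.imwrite("pics/s2.png",b)
L=cv2.resize(a[140:290,170:320],(400,400),interpolation=cv2.INTER_CUBIC);R=cv2.resize(b[80:230,150:300],(400,400),interpolation=cv2.INTER_CUBIC)
cv2.imwrite("pics/c6.png",np.hstack([L,R]))
```

```text
lift t19.93 [ 0.5142 -0.1585  0.2494] F [ 0.2 -1.  -0.9] M [ 0.06 -0.15 -0.01] w0.0530 f25.0 j6 -75.2
over t23.61 [0.477  0.3274 0.2004] F [-0.4 -0.2 -2. ] M [ 0.13 -0.12 -0.01] w0.0529 f25.0 j6 -75.1
hover t24.66 [0.4772 0.3282 0.1405] F [-0.4 -0.6 -1.4] M [ 0.04 -0.02  0.  ] w0.0532 f25.0 j6 -75.1
```

View pics/c6.png

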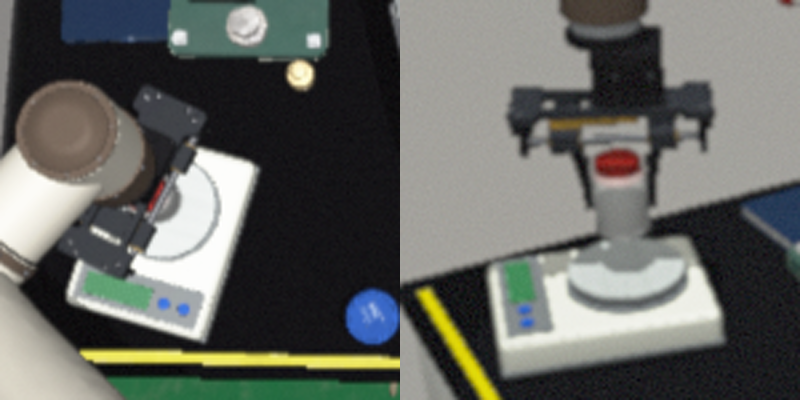

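The jar is held upright above the pan (R: jar bottom ≈(622,230), pan centre (628,263)). Lowering until contact.

Run:
```python
from h import *
P=[.477,.328]
b=ray("side",crop((222,228),400/150,(150,80)),.1115);print("jar bottom xy",b)
manip.move_linear([*P,.100],feed=.08); manip.wait(.2)
f0=st("near")["contact_force"][2]
z=.100
while z>.090:
    z-=.001; manip.move_linear([*P,z],feed=.02)
    f=np.mean([ (manip.wait(.03),manip.sense()["contact_force"][2])[1] for _ in range(4)])
    print(round(z,4),round(f,1))
    if f>f0+4: break
st("contact")
```

```text
jar bottom xy [0.47605545 0.33022127]
near t25.61 [0.4773 0.3283 0.1007] F [-0.1  0.4 -1.1] M [ 0.06 -0.06  0.01] w0.0527 f25.0 j6 -75.1
0.099 -1.4
0.098 -1.3
0.097 -1.9
0.096 -1.6
0.095 -1.2
0.094 5.9
contact t27.91 [0.4772 0.3282 0.095 ] F [-2.5 -0.6  5.6] M [-0.04  0.58 -0.02] w0.0533 f25.0 j6 -75.1
```

Run:
```python
from h import *
import cv2
P=[.477,.328]
manip.gripper_to(.058); st("open58"); manip.gripper_to(.086); st("open")
manip.move_linear([*P,.26],feed=.1)
manip.move_ptp([.30,.10,.36],down(-165)); manip.wait(.3); st("clear")
a=manip.grab_frame("top")[:,:,::-1]; b=manip.grab_frame("side")[:,:,::-1]
cv2.imwrite("pics/t3.png",a);cv2.imwrite("pics/s3.png",b)
L=cv2.resize(a[80:290,170:450],(800,600),interpolation=cv2.INTER_CUBIC)[:, :]
R=cv2.resize(b[80:380,150:550],(400,300),interpolation=cv2.INTER_CUBIC)
L=cv2.resize(a[95:275,185:425],(400,300),interpolation=cv2.INTER_CUBIC)
Z=cv2.resize(a[180:255,182:282],(400,300),interpolation=cv2.INTER_CUBIC);Y=cv2.resize(b[135:210,186:286],(400,300),interpolation=cv2.INTER_CUBIC)
cv2.imwrite("pics/c7.png",np.vstack([np.hstack([L,R]),np.hstack([Z,Y])]))
```

```text
open58 t28.32 [0.477  0.3279 0.0937] F [0.3 0.3 0.5] M [ 0.06 -0.06 -0.03] w0.0580 f0.0 j6 -75.1
open t29.11 [0.477 0.328 0.094] F [-0.4  0.1  0.5] M [ 0.11 -0.11  0.01] w0.0859 f0.0 j6 -75.1
clear t32.38 [0.3003 0.1004 0.3596] F [ 0.8 -1.2 -0.4] M [ 0.09 -0.1  -0.02] w0.0861 f0.0 j6 -123.8
```

View pics/c7.png

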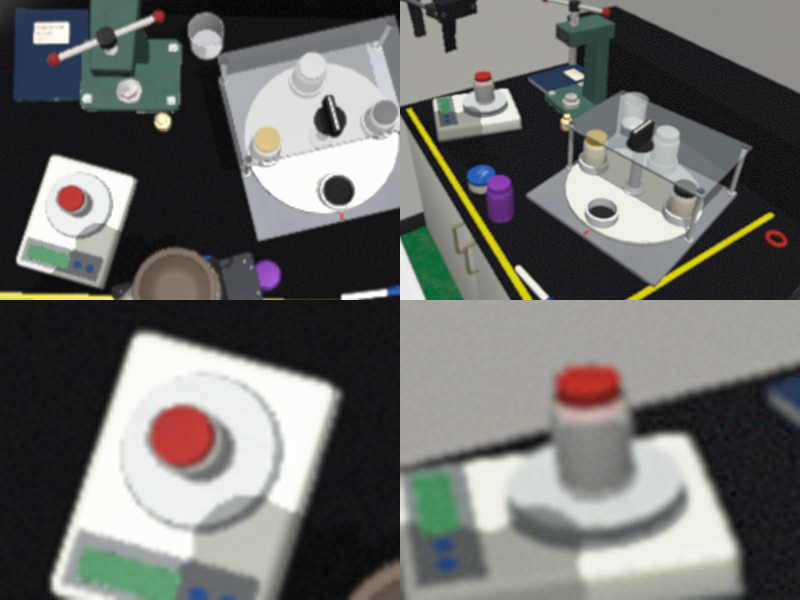

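The red jar is upright on the pan: its base is at about (203,447) in the lower-left panel, against a pan centre of (201,450). The other three jars stand in their pockets, and the brass weight and tin are where they were.

```bash
python3 -c "
from plant import manip
print(manip.hand_in())"
```

```text
the job is handed in; nothing more can be done
None
```

The red-capped jar stands upright in the middle of the balance pan, released, with the other three jars still in their pockets and the brass weight and tin not moved; the job is handed in, about 32 s on the robot's clock.

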